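Press the roof hatch of a model truck cab with the stick from the vise

ROBOT

A 6-joint arm with a two-finger parallel gripper is mounted at the origin on the work surface. World frame = base frame: x ahead of the robot, y to its left, z up, the work surface at z = 0. Lengths are in m, angles in rad, forces in N, time in s.
With the tool pointing down it reaches from about 0.25 to 0.8 m from the base axis. Payload 8.5 kg.
Tool frame: the origin (TCP) lies at the very end of the fingers, on their centre line; the grasp point (between the pads) lies 19 mm behind it; z points along the fingers, x is the direction in which the jaws open and shut, and the axes are right-handed (so a half turn about z gives the same grasp; the last joint's range is limited). The gripper opens to 85 mm and grips with 20 to 120 N. Pads are 22 mm wide; open, the fingers measure 114 mm over their backs; the gripper's body (76 mm by 85 mm) begins 54 mm behind the grasp point. The pads swing forward as they close: fully open they stand 13 mm farther back than shut.
Start: joints at [1.187, 0.238, -0.013, 1.319, 0, 1.571], TCP at [0.197, 0.487, 0.231] pointing down, gripper open.
Joint ranges: [-2.66, 2.66], [-1.03, 1.9], [-1.14, 1.46], [-1.82, 2.27], [-1.45, 1.34], [-3.14, 3.14]. Speed limits (rad/s): [2.22, 2.22, 2.79, 3.14, 3.14, 3.14].

INTERFACE

Orientations are given as a 3x3 rotation matrix whose columns are the frame's x, y, z axes.
In Python, from station import arm gives the robot as it stands. Calls block until the motion is done:
- arm.move_pose(position, orientation): joint-space move of the TCP to a pose.
- arm.move_l(position, max_speed=0.15, rotation=None, threshold=None): straight line of the TCP; rotation=None keeps the orientation; max_speed is the mean speed in m/s. With threshold (N) it stops when the force on the tool has changed by that much, and returns True; else False.
- arm.move_j(angles): joint-space move.
- arm.command_gripper(opening, grip_force=None): finger opening in m; grip_force is the grip in N (None keeps the last); returns when the fingers have stopped.
- arm.dwell(seconds).
- arm.inverse_kinematics(position, orientation): joint angles nearest the present ones, or None.
- arm.capture(name): name is "scene" or "top"; returns (picture, depth): 384x512x3 uint8, blue, green, red; 384x512 float32, m along the optical axis (not along the pixel's ray), 0 where there is no reading.
- arm.camera_model(name): a dict with "fx", "fy", "cx", "cy" (pixels), "k1" (the pictures are not rectified: a ray, as slopes to the right and down, at radius r is drawn at 1 + k1 r^2 times it, then the intrinsics apply), "eye" and "rotation" of the camera in the world. Camera axes: x right, y down, z forward; pixel columns grow to the right and rows downward; lengths in m; the calibration is good to about 2 mm. A picture is of the moment at which its call begins. camera_model takes no time and is no camera call.
A pose or a line that the arm cannot do raises arm.Unreachable and nothing moves.
- arm.sign_off(): hands the job in, once; it reports no verdict.
Readings, each from a call of its own:
- arm.current_clock(): time.
- arm.current_joint_positions(): joint angles.
- arm.current_qd(): joint speeds.
- arm.current_joint_torque(): joint torques, N m.
- arm.current_eef_pos(): TCP position.
- arm.current_tool_rot(): TCP orientation.
- arm.current_wrist_force(): force on the tool from outside, world axes, zero at the start.
- arm.current_moment(): the same for the moment, N m.
- arm.current_gripper_width(): finger opening in m.
Only numpy, scipy, OpenCV 4.12 (cv2) and the standard library are available. Lean on these libraries where they do the work, as an engineer would, in place of code of your own. Each camera call takes 0.05 s, during which the arm holds its last target. There are 200 camera calls.

TASK

On the model-maker's bench, slide the small vise's jaw open by its orange handle (about 2 cm), then lift the pressing stick out of the vise, leaving the jaw open. Set the stick's black rubber foot on the white dot of the black hatch on the cab's sloping roof, square to that slope, and press gently until the sprung foot is pushed about halfway (5 mm) into the stick; finish while still holding it pressed there. Leave the two paint jars and the tape roll alone.

Things in the scene. Friction and masses are not known exactly. Their poses are not given: they have to be found in the camera images.
- vise: Small vise fixed to the bench, blue bed 190 x 64 x 12 mm. Origin: on the bench under the middle of the stick standing in it; x points from the sliding jaw to the fixed jaw, y across the jaws, z up. Bed: x -140 to +50 mm. Fixed blue jaw: x +13.5 to +45.5, 60 wide, top 54 mm above the bench. Steel sliding jaw, closed: x -40 to -13.5, 56 wide, top 63.5 mm above the bench. 0.5 mm play at the stick
- vise_jaw (a joint): Opening of the sliding jaw in m: 0 closed (start), 0.035 fully open; it slides along the vise's -x, takes about 3 N and stays where it is left. A lip at its top reaches 2.5 mm over the stick's shoulder, so the stick lifts out only once the jaw is open
- jaw_handle (a point): Grip point of the orange handle post on the sliding jaw, on the post's axis, 58 mm above the bench; 90 mm from the vise's origin along the vise's -x when closed. The post is 16 mm (vise x) by 20 mm (vise y) and rises from 30 to 72 mm above the bench, out of a 22 mm wide bar; pinch it from above across the vise's y. Axes as the vise's
- stick: Loose pressing stick, 112 mm long, 0.1 to 0.17 kg, upright in the vise on its 12 mm bed, faces parallel to the jaws. Origin: centre of the foot's underside when fully out; z up the stick, x and y square to its faces. From below: black rubber foot 20 mm across (z 0-8 mm), gap with a pin, aluminium barrel 26 x 26 mm (z 12-42), wooden handle 18 x 18 mm with yellow end (z 42-112)
- stick_grip (a point): Point on the stick's axis 80 mm above its foot (92 mm above the bench at the start): a good place to grip the wooden handle from above, across two of its flat faces; the handle ends 32 mm above it. Axes as the stick's
- foot (a joint): How far the sprung foot is pushed into the stick, in m: 0 fully out, 0.010 fully in. The spring pushes with 3 N at 0, 5.5 N at 5 mm and 8 N at 10 mm; the 4 mm gap under the barrel closes first, then the foot goes inside it
- foot_tip (a point): Centre of the underside of the rubber foot: it moves with the foot. Axes as the stick's
- cab: Model truck cab, green below and red above, about 110 mm long and 104 mm wide, 155 mm high with the wooden painting block that it stands on; fixed to the bench. Origin: on the bench under its middle; its front (windscreen, grille) faces its -x, z is up. The red roof rises from front to back at 0.35 rad (20 degrees)
- hatch: Black hatch plate 46 x 44 x 3 mm in the middle of the sloping roof, fixed to the cab. Origin: centre of the white dot (16 mm across) on its upper face, about 140 mm above the bench. z is square to the face, outward: it leans 0.35 rad from vertical towards the cab's front (-x of the cab); y is level, across the cab
- red_jar: Paint jar with red cap, 34 mm across, 45 mm high; leave it alone. Origin: centre of its underside
- green_jar: Paint jar with green cap, 34 mm across, 45 mm high; leave it alone. Origin: centre of its underside
- tape: Roll of yellow tape lying flat, 60 mm across, 18 mm high; leave it alone. Origin: centre of its underside
Not all that is in view belongs to the job. Of the things like the vise, leave any that is pink or purple; of the rest the larger one is meant.

How it is judged:
By the outcome, as a careful person would: the job done as asked, in the order asked, and still so for the second after the job is handed in, while the arm keeps its last pose, push and grip.
It also fails if it takes over 43 s, if anything falls off the work surface, if the arm or the gripper's body presses on something with over 40 N, if the wrist force passes 120 N, or if a joint passes its speed limit or range.

## Working session

There is one attempt and no reset: what is moved stays moved. The work goes in short steps, each a Python script; the robot and the scene stay as the last script left them, time stands still between calls to the robot, and variables do not carry over. Pictures are saved under pics/ and viewed, about 8 in all and at most 12, crops included, and the job is handed in when it is done.

```bash
mkdir -p pics; ls; python3 - <<'E'
from station import arm
import cv2,numpy as np
for n in("scene","top"):
    p,d=arm.capture(n); cv2.imwrite(f"pics/{n}0.png",p); np.savez(f"{n}0.npz",p=p,d=d)
    print(n,arm.camera_model(n), (d>0).mean())
print(arm.current_clock())
a=np.load("scene0.npz")["p"]; 
E
```

```text
pics
scene {'fx': 391.9432979301486, 'fy': 391.9432979301486, 'cx': 251.78899038404444, 'cy': 192.92778293851748, 'k1': -0.0004642030195588445, 'eye': array([1.12151172, 0.07113357, 0.90324085]), 'rotation': array([[-0.15092079,  0.81886302, -0.55379263],
       [ 0.98850071,  0.130364  , -0.07662623],
       [ 0.00944824, -0.5589889 , -0.82912131]])} 0.9958241780598959
top {'fx': 456.94538907114674, 'fy': 456.94538907114674, 'cx': 257.430889361711, 'cy': 194.8612558832869, 'k1': -0.04084712975643634, 'eye': array([0.39966232, 0.00639223, 1.29452654]), 'rotation': array([[-0.01371935, -0.98714944,  0.15920983],
       [-0.99977296,  0.01094631, -0.0182815 ],
       [ 0.01630381, -0.15942449, -0.98707549]])} 0.9961344401041666
0.1
```

View pics/scene0.png

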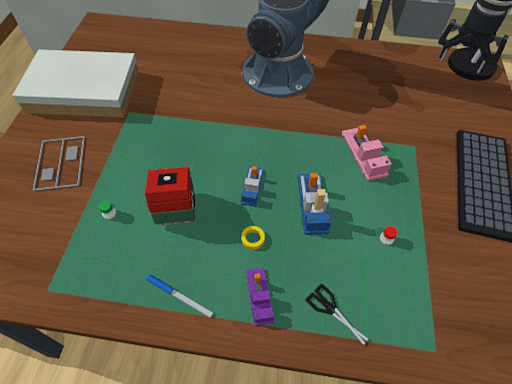

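View pics/top0.png

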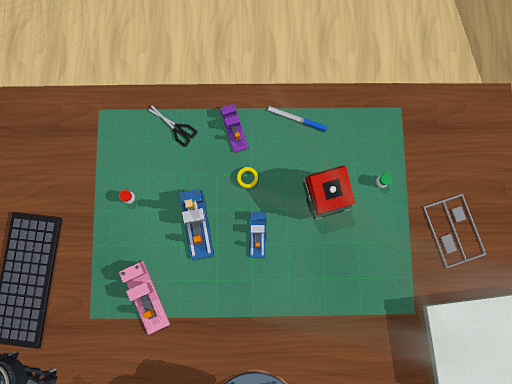

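Vise candidates (top view): large blue (196,225), small blue (258,235), pink (145,297) and purple (235,128). Pink and purple are excluded, and of the two blue ones the larger holds the stick at (189,204). I'll check it in a close crop of both views and measure from depth.

```bash
cat > h.py <<'E'
import numpy as np, cv2
def cloud(m,d):
    """world xyz for each pixel of a depth picture"""
    v,u=np.mgrid[:d.shape[0],:d.shape[1]]
    return unproj(m,u.ravel(),v.ravel(),d.ravel()).reshape(*d.shape,3)
def unproj(m,u,v,z):
    K=np.array([[m["fx"],0,m["cx"]],[0,m["fy"],m["cy"]],[0,0,1]])
    s=cv2.undistortPoints(np.stack([u,v],1).astype(np.float64)[:,None],K,np.array([m["k1"],0,0,0.]))[:,0]
    c=np.c_[s,np.ones(len(s))]*np.asarray(z)[:,None]
    return c@m["rotation"].T+m["eye"]
def proj(m,P):
    c=(np.atleast_2d(P)-m["eye"])@m["rotation"]; s=c[:,:2]/c[:,2:]
    s=s*(1+m["k1"]*(s**2).sum(1,keepdims=True))
    return s*[m["fx"],m["fy"]]+[m["cx"],m["cy"]]
E
python3 - <<'E'
from station import arm
from h import *
S=np.load("scene0.npz");T=np.load("top0.npz")
a=cv2.resize(S["p"][160:240,280:345],None,fx=6,fy=6,interpolation=cv2.INTER_CUBIC)
b=cv2.resize(T["p"][182:265,170:220],None,fx=6,fy=6,interpolation=cv2.INTER_CUBIC)
H=max(a.shape[0],b.shape[0]); f=lambda x:cv2.copyMakeBorder(x,0,H-x.shape[0],0,0,0)
cv2.imwrite("pics/crop1.png",np.hstack([f(a),f(b)]))
for n,D in(("scene",S),("top",T)):
    m=arm.camera_model(n); C=cloud(m,D["d"]); p=D["p"]; hsv=cv2.cvtColor(p,cv2.COLOR_BGR2HSV); h,s,v=cv2.split(hsv)
    x0,x1,y0,y1=(280,345,160,240) if n=="scene" else (170,220,182,265)
    W=np.zeros(h.shape,bool);W[y0:y1,x0:x1]=1
    for nm,k in(("orange",W&(h>5)&(h<18)&(s>200)&(v>120)),("blue",W&(h>100)&(h<125)&(s>120)&(v>60)),
                ("red",(h<5)&(s>180)&(v>150)),("wood/yellow",W&(h>12)&(h<32)&(s>60)&(s<=200)&(v>150)),("steel",W&(s<40)&(v>130))):
        P=C[k]; 
        if len(P): print(n,nm,len(P),"min",P.min(0).round(3),"max",P.max(0).round(3),"mean",P.mean(0).round(4),"top",P[P[:,2]>P[:,2].max()-.006].mean(0).round(4))
    # white dot
    cv,cu=(179,167) if n=="scene" else (189,333)
    W[:]=0;W[cv-10:cv+10,cu-10:cu+10]=1;k=W&(s<50)&(v>170); vv,uu=np.nonzero(k)
    print(n,"dot",k.sum(),uu.mean(),vv.mean(),C[k].mean(0).round(4))
    hb=np.zeros_like(W);hb[cv-14:cv+14,cu-18:cu+18]=1;hb&=(v<70)&(C[...,2]>.11);Q=C[hb];c=Q.mean(0);nn=np.linalg.svd(Q-c)[2][2];print("hatch",len(Q),c.round(4),(nn*np.sign(nn[2])).round(3))
E
```

```text
scene orange 81 min [0.477 0.138 0.034] max [0.492 0.157 0.076] mean [0.4875 0.1472 0.0598] top [0.4843 0.1479 0.0723]
scene blue 721 min [0.432 0.071 0.   ] max [1.122 0.206 0.903] mean [0.5786 0.158  0.0335] top [1.1215 0.0711 0.9032]
scene red 783 min [ 0.547 -0.265  0.042] max [1.122 0.364 0.903] mean [ 0.6093 -0.1301  0.1298] top [1.1215 0.0711 0.9032]
scene wood/yellow 79 min [0.479 0.071 0.066] max [1.122 0.18  0.903] mean [0.5783 0.1598 0.125 ] top [1.1215 0.0711 0.9032]
scene steel 281 min [ 0.441  0.071 -0.001] max [1.122 0.195 0.903] mean [0.5339 0.1473 0.0489] top [1.1215 0.0711 0.9032]
scene dot 19 166.42105263157896 177.42105263157896 [ 0.6003 -0.2087  0.1412]
hatch 149 [ 0.6079 -0.2048  0.1472] [-0.723 -0.305  0.62 ]
top orange 39 min [0.4   0.006 0.04 ] max [0.488 0.158 1.295] mean [0.4787 0.1431 0.0982] top [0.3997 0.0064 1.2945]
top blue 722 min [ 0.4    0.006 -0.003] max [0.623 0.2   1.295] mean [0.5224 0.1509 0.0314] top [0.3997 0.0064 1.2945]
top red 1173 min [ 0.4   -0.268  0.027] max [0.654 0.367 1.295] mean [ 0.5983 -0.1595  0.1312] top [0.3997 0.0064 1.2945]
top wood/yellow 55 min [0.56  0.154 0.015] max [0.579 0.185 0.129] mean [0.5696 0.1636 0.1196] top [0.5708 0.163  0.126 ]
top steel 426 min [0.439 0.117 0.008] max [0.584 0.189 0.126] mean [0.5231 0.1549 0.0441] top [0.5793 0.1617 0.1256]
top dot 29 332.58620689655174 188.72413793103448 [ 0.5996 -0.2087  0.1406]
hatch 230 [ 0.5983 -0.2062  0.1451] [-0.258 -0.956  0.14 ]
```

View pics/crop1.png

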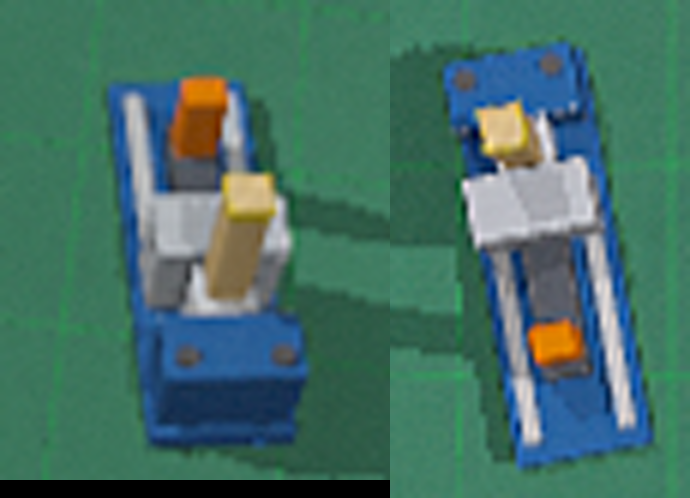

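The crop confirms it: large blue vise, orange post at scene (313,180), stick end at (321,192). Next I'll refine the poses with fits.

```bash
python3 - <<'E'
from station import arm
from h import *
S=np.load("scene0.npz");T=np.load("top0.npz")
for n,D in(("scene",S),("top",T)):
    m=arm.camera_model(n); C=cloud(m,D["d"]); X,Y,Z=C[...,0],C[...,1],C[...,2]; ok=D["d"]>0
    h,s,v=cv2.split(cv2.cvtColor(D["p"],cv2.COLOR_BGR2HSV))
    near=ok&(np.hypot(X-.53,Y-.155)<.14)
    g=ok&(h>60)&(h<90)&(s>80)&(abs(X-.5)<.2)&(abs(Y)<.25)&(Z<.01)
    print(n,"mat z",np.median(Z[g]),Z[g].std())
    o=near&(h>5)&(h<18)&(s>200)
    print(" post top",C[o&(Z>.066)].mean(0).round(4),(o&(Z>.066)).sum(), "x",np.percentile(X[o&(Z>.066)],[0,100]),"y",np.percentile(Y[o&(Z>.066)],[0,100]))
    t=near&(Z>.117); P=C[t]; print(" stick top",len(P),P.mean(0).round(4),P.min(0).round(4),P.max(0).round(4))
    b=near&(h>100)&(h<125)&(s>120)&(Z>.004)
    print(" blue rect",cv2.minAreaRect(C[b][:,:2].astype(np.float32)*1000), "z med bed",np.median(Z[b&(Z<.03)]))
    b=b&(Z>.045); print(" fixed jaw top",b.sum(),np.median(Z[b]),cv2.minAreaRect(C[b][:,:2].astype(np.float32)*1000))
    b=near&(s<50)&(Z>.056)&(Z<.07)&(v>100); print(" steel jaw top",b.sum(),np.median(Z[b]),cv2.minAreaRect(C[b][:,:2].astype(np.float32)*1000))
    # roof
    r=ok&(np.hypot(X-.60,Y+.208)<.075)&(Z>.1); P=C[r]; 
    rng=np.random.default_rng(0);best=0
    for _ in range(500):
        q=P[rng.choice(len(P),3,False)];k=np.cross(q[1]-q[0],q[2]-q[0]);k/=np.linalg.norm(k)+1e-12
        i=abs((P-q[0])@k)<.002
        if i.sum()>best:best=i.sum();I=i
    Q=P[I];c=Q.mean(0);k=np.linalg.svd(Q-c)[2][2];k*=np.sign(k[2])
    print(" roof",best,len(P),c.round(4),k.round(3),"tilt",np.arccos(k[2]),"dir of lean",np.arctan2(k[1],k[0]),cv2.minAreaRect(Q[:,:2].astype(np.float32)*1000))
    d=np.array([.6,-.2087,.141]);print(" plane z at dot",c[2]-((d-c)[:2]@k[:2])/k[2])
    # hatch
    hb=r&(v<70)&(abs((C-c)@k)<.006);print(" hatch",hb.sum(),C[hb].mean(0).round(4),cv2.minAreaRect(C[hb][:,:2].astype(np.float32)*1000), np.median((C[hb]-c)@k))
E
```

```text
scene mat z 0.0012697727152701788 0.001693724916179471
 post top [0.4852 0.1472 0.0715] 35 x [0.47698399 0.49183102] y [0.13838269 0.15651282]
 stick top 61 [0.5726 0.1629 0.1234] [0.5616 0.1533 0.1174] [0.5815 0.1734 0.128 ]
 blue rect ((528.2899780273438, 154.7259521484375), (189.5853729248047, 63.71185302734375), 9.800432205200195) z med bed 0.013057339068912044
 fixed jaw top 263 0.05414555028241852 ((600.919677734375, 168.25157165527344), (33.388973236083984, 59.46025848388672), 10.543413162231445)
 steel jaw top 144 0.06385770758913983 ((533.868896484375, 145.70401000976562), (89.08531188964844, 59.85939407348633), 43.53549575805664)
 roof 734 1721 [ 0.6055 -0.2073  0.1392] [-0.327 -0.089  0.941] tilt 0.3461138614882768 dir of lean -2.875180661780788 ((600.5636596679688, -208.79298400878906), (98.18415069580078, 99.61398315429688), 14.996435165405273)
 plane z at dot 0.13720519232347114
 hatch 148 [ 0.6044 -0.2066  0.1421] ((602.242431640625, -207.57528686523438), (43.662506103515625, 41.194881439208984), 14.931550979614258) 0.003004160239887657
top mat z 0.0009876323257567154 
[... 336 characters left out ...]
71
 fixed jaw top 196 0.05466428715326377 ((597.4273071289062, 168.60670471191406), (35.07658767700195, 59.7701530456543), 10.665170669555664)
 steel jaw top 239 0.06327387984923005 ((556.126220703125, 161.84713745117188), (52.498992919921875, 56.501007080078125), 11.050772666931152)
 roof 823 1702 [ 0.5984 -0.2075  0.1363] [-0.345 -0.079  0.935] tilt 0.3614910956254064 dir of lean -2.9151774759443083 ((598.490478515625, -208.45350646972656), (96.97637176513672, 100.12442016601562), 15.364090919494629)
 plane z at dot 0.1367519111664712
 hatch 202 [ 0.6    -0.2071  0.1398] ((599.1710815429688, -207.16015625), (41.399444580078125, 42.052818298339844), 15.472197532653809) 0.0027334180658347574
```

```bash
cat >> h.py <<'E'
VY=0.178; CY=0.263; TILT=0.35
vx=np.array([np.cos(VY),np.sin(VY),0]); vy=np.array([-np.sin(VY),np.cos(VY),0])
O=np.array([.5712,.1633,0]); POST=np.array([.483,.1474,0]); DOT=np.array([.600,-.2087,.1408])
cy=np.array([-np.sin(CY),np.cos(CY),0]); N=np.array([-np.sin(TILT)*np.cos(CY),-np.sin(TILT)*np.sin(CY),np.cos(TILT)])
def R(x,z): z=z/np.linalg.norm(z); x=x-z*(x@z); x=x/np.linalg.norm(x); return np.c_[x,np.cross(z,x),z]
DOWN=np.array([0,0,-1.])
E
python3 - <<'E'
from station import arm
from h import *
for sg in(1,-1):
    print(sg,arm.inverse_kinematics(POST+[0,0,.15],R(sg*vy,DOWN)),arm.inverse_kinematics(O+[0,0,.073],R(sg*vy,DOWN)))
    for nm,x in(("cy",cy),("x",np.cross(cy,N))): print(nm,arm.inverse_kinematics(DOT+N*.061,R(sg*x,-N)),arm.inverse_kinematics(DOT+N*.1,R(sg*x,-N)))
r=R(vy,DOWN)
if np.abs(arm.inverse_kinematics(POST+[0,0,.15],r)[5])>2: r=R(-vy,DOWN)
arm.move_pose(POST+[0,0,.13],r)
arm.command_gripper(.05)
print(arm.current_clock(),arm.current_eef_pos(),arm.current_wrist_force())
print(arm.move_l(POST+[0,0,.041],.08,threshold=6),arm.current_eef_pos(),arm.current_clock())
p,d=arm.capture("scene");cv2.imwrite("pics/c2.png",cv2.resize(p[120:260,250:400],None,fx=4,fy=4,interpolation=cv2.INTER_CUBIC))
E
```

```text
1 [ 0.29619861  0.24596281 -0.21726718  1.10756634  0.          0.11819861] [ 0.27846151  0.44631649 -0.12389913  1.0005807   0.          0.10046151]
cy [-0.46761865  0.22078734 -0.18485321  0.89971184  0.23087169 -0.69966053] [-0.48459054  0.18604576 -0.1332057   0.98999103  0.2352923  -0.71650204]
x [-0.46761865  0.22078734 -0.18485321  0.89971184  0.23087169  0.87113579] [-0.48459054  0.18604576 -0.1332057   0.98999103  0.2352923   0.85429429]
-1 [ 0.29619861  0.24596281 -0.21726718  1.10756634  0.         -3.02339404] [ 0.27846151  0.44631649 -0.12389913  1.0005807   0.         -3.04113114]
cy [-0.46761865  0.22078734 -0.18485321  0.89971184  0.23087169  2.44193212] [-0.48459054  0.18604576 -0.1332057   0.98999103  0.2352923   2.42509062]
x [-0.46761865  0.22078734 -0.18485321  0.89971184  0.23087169 -2.27045686] [-0.48459054  0.18604576 -0.1332057   0.98999103  0.2352923  -2.28729836]
2.2083 [0.48294637 0.1476446  0.13002897] [ 0.17189969 -1.40445668 -0.22675007]
False [0.483388   0.14752848 0.04146055] 3.475
```

View pics/c2.png

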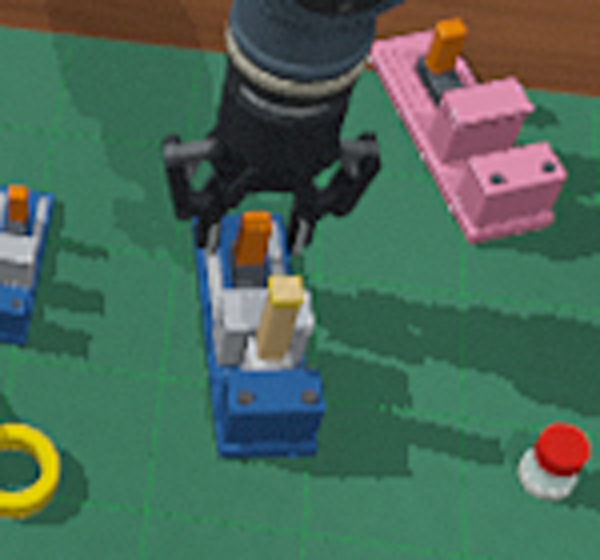

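The fingers straddle the orange post (crop (250,240)). Now I'll pinch it and slide the jaw open.

```bash
python3 - <<'E'
from station import arm
from h import *
arm.command_gripper(0.0,30)
print("w",arm.current_gripper_width(),arm.current_wrist_force())
p=arm.current_eef_pos()
print(arm.move_l(p-.022*vx,.04),arm.current_eef_pos()-p,arm.current_gripper_width(),arm.current_wrist_force())
arm.command_gripper(.05)
q=arm.current_eef_pos(); arm.move_l([q[0],q[1],.16],.15)
arm.command_gripper(.05)
# move back for a look
arm.move_pose([q[0]-.10,q[1],.22],arm.current_tool_rot())
print(arm.current_clock())
out=[]
for n in("scene","top"):
    pic,d=arm.capture(n); m=arm.camera_model(n); C=cloud(m,d);X,Y,Z=np.moveaxis(C,2,0)
    h,s,v=cv2.split(cv2.cvtColor(pic,cv2.COLOR_BGR2HSV)); near=(d>0)&(np.hypot(X-.53,Y-.155)<.14)
    t=near&(Z>.117)&(Z<.135)&(abs(X-.57)<.03)&(abs(Y-.163)<.03);P=C[t];print(n,"stick top",P.mean(0).round(4),len(P))
    t=near&(Z>.08)&(Z<.11)&(abs(X-.57)<.03)&(abs(Y-.163)<.03);P=C[t];print(n,"stick mid",P.mean(0).round(4),len(P))
    o=near&(h>5)&(h<18)&(s>200)&(Z>.066)&(Z<.08);print(" post",C[o].mean(0).round(4),o.sum())
    u,v0=proj(m,[[.54,.155,.06]])[0].astype(int); out.append(cv2.resize(pic[v0-45:v0+45,u-45:u+45],(400,400),interpolation=cv2.INTER_CUBIC))
cv2.imwrite("pics/c3.png",np.hstack(out))
E
```

```text
w 0.019462619557629242 [-2.04775719  6.935185    3.60475707]
False [-2.23932822e-02 -3.99470880e-03  3.36871485e-05] 0.01935520363952832 [-2.87674694  0.65260066  2.38825256]
6.6917
scene stick top [0.5727 0.1628 0.1235] 61
scene stick mid [0.5773 0.1618 0.0958] 65
 post [0.4639 0.143  0.0713] 33
top stick top [0.5701 0.1637 0.124 ] 53
top stick mid [0.5656 0.1597 0.0961] 16
 post [0.4586 0.1443 0.0714] 26
```

View pics/c3.png

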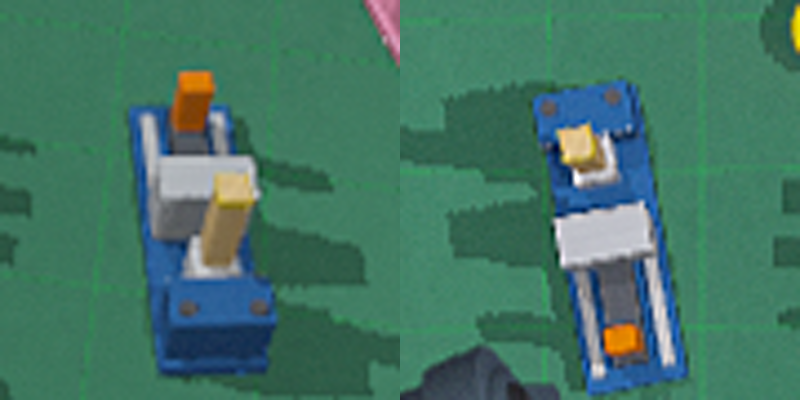

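The jaw is open by about 22 mm: post at crop (620,340), with a clear gap beside the barrel. The stick is still upright at (580,145). Next: grip and lift it.

```bash
python3 - <<'E'
from station import arm
from h import *
r=R(vy,DOWN)
arm.move_pose(O+[0,0,.16],r)
print(arm.move_l(O+[0,0,.073],.1,threshold=6),arm.current_eef_pos())
f0=arm.current_wrist_force()
arm.command_gripper(0.0,60); print("w",arm.current_gripper_width(),arm.current_wrist_force()-f0)
q=arm.current_eef_pos()
arm.move_l(q+[0,0,.02],.05); arm.move_l([q[0],q[1],.26],.15)
print("w",arm.current_gripper_width(),arm.current_wrist_force()-f0,arm.current_clock())
# carry over to above hatch, pre-contact 25mm, with tool square
arm.move_pose(DOT+N*(.061+.10),R(cy,-N))
print(arm.current_eef_pos(),arm.current_clock(),arm.current_joint_positions())
out=[]
for n in("scene","top"):
    pic,d=arm.capture(n); m=arm.camera_model(n); np.savez(f"{n}4.npz",p=pic,d=d)
    u,v0=proj(m,[DOT+N*.06])[0].astype(int); out.append(cv2.resize(pic[v0-50:v0+50,u-50:u+50],(400,400),interpolation=cv2.INTER_CUBIC))
cv2.imwrite("pics/c4.png",np.hstack(out))
E
```

```text
False [0.57158459 0.163453   0.073723  ]
w 0.01739260008323924 [-0.05313776 -0.07681824  1.43961102]
w 0.01717104607779619 [ 0.31315259  0.72006754 -2.7114722 ] 10.8917
[ 0.54697905 -0.2223222   0.29182624] 12.3417 [-0.51113524  0.14322819 -0.03909197  1.1340322   0.24245094 -0.74359753]
```

View pics/c4.png

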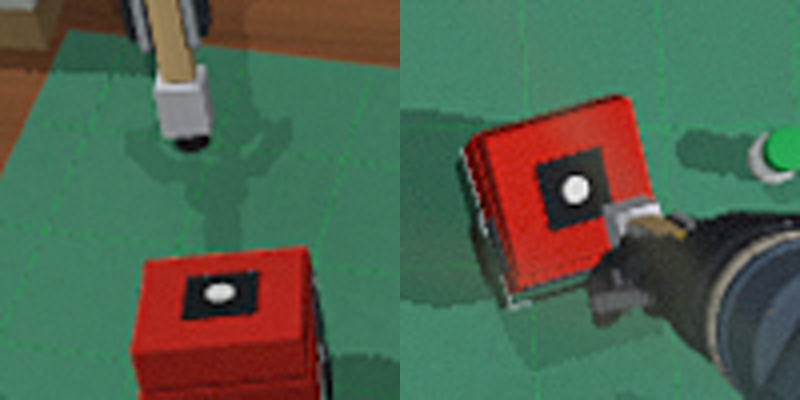

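```bash
cat >> h.py <<'E'
def box(c,r,z,a):  # 4 corners square half-width a at height z along stick (r: tool rot, stick z=-tool z)
    return np.array([c-r[:,2]*z+r[:,0]*i*a+r[:,1]*j*a for i,j in((1,1),(1,-1),(-1,-1),(-1,1))])
def overlay(arm,tip,r,pics,ctr,half=40,push=0):
    out=[]
    for n,pic in pics.items():
        m=arm.camera_model(n); u0,v0=(proj(m,[ctr])[0]).astype(int)-half; k=400/(2*half)
        raw=cv2.resize(pic[v0:v0+2*half,u0:u0+2*half],(400,400),interpolation=cv2.INTER_CUBIC)
        im=raw.copy(); t=lambda P:((proj(m,P)-[u0,v0]+.5)*k).astype(np.int32)
        th=np.linspace(0,2*np.pi,40)[:,None]
        for z in(0,8): cv2.polylines(im,[t(tip-r[:,2]*z/1e3+.01*(np.cos(th)*r[:,0]+np.sin(th)*r[:,1]))],True,(255,0,255))
        for z,a in((12,13),(42,13),(112,9)): cv2.polylines(im,[t(box(tip,r,(z-push)/1e3,a/1e3))],True,(255,255,0))
        out.append(im)
    return np.hstack(out)
E
python3 - <<'E'
from station import arm
from h import *
pics={n:np.load(f"{n}4.npz")["p"] for n in("scene","top")}
r=arm.current_tool_rot(); tcp=arm.current_eef_pos(); tip=tcp+r[:,2]*.061
print("err axis",r[:,2]+N,tip-DOT-.1*N)
cv2.imwrite("pics/c5.png",overlay(arm,tip,r,pics,tip+.05*N-.0*N,32))
# barrel points
for n in pics:
    m=arm.camera_model(n);C=cloud(m,np.load(f"{n}4.npz")["d"]);L=(C-tip)@np.c_[r[:,0],r[:,1],-r[:,2]]
    for lo,hi in((.014,.024),(.030,.040),(-.002,.01),(.044,.056)):
        k=(abs(L[...,0])<.022)&(abs(L[...,1])<.022)&(L[...,2]>lo)&(L[...,2]<hi);Q=L[k];print(n,lo,hi,k.sum(),(np.percentile(Q,[2,50,98],axis=0)*1e3).round(1).tolist() if len(Q) else "")
E
```

```text
err axis [-0.00063077  0.00090708 -0.00013559] [ 0.00046517  0.0010807  -0.00025405]
scene 0.014 0.024 55 [[-13.2, -9.0, 14.2], [0.7, 10.9, 19.1], [12.2, 13.4, 23.9]]
scene 0.03 0.04 57 [[-12.5, -10.3, 30.1], [0.8, 10.9, 34.8], [12.2, 14.0, 39.4]]
scene -0.002 0.01 35 [[-9.5, 0.9, 0.8], [1.1, 5.9, 5.3], [8.1, 10.4, 8.9]]
scene 0.044 0.056 48 [[-9.1, -4.5, 45.0], [0.9, 7.5, 50.0], [8.1, 10.6, 55.8]]
top 0.014 0.024 21 [[-12.8, -8.3, 14.3], [9.4, 11.1, 19.6], [13.5, 12.5, 23.4]]
top 0.03 0.04 20 [[-12.3, -5.7, 31.9], [8.4, 11.6, 35.7], [12.7, 12.9, 39.7]]
top -0.002 0.01 0 
top 0.044 0.056 18 [[-9.8, 7.3, 44.4], [-0.5, 8.3, 46.6], [8.2, 12.2, 55.5]]
```

View pics/c5.png

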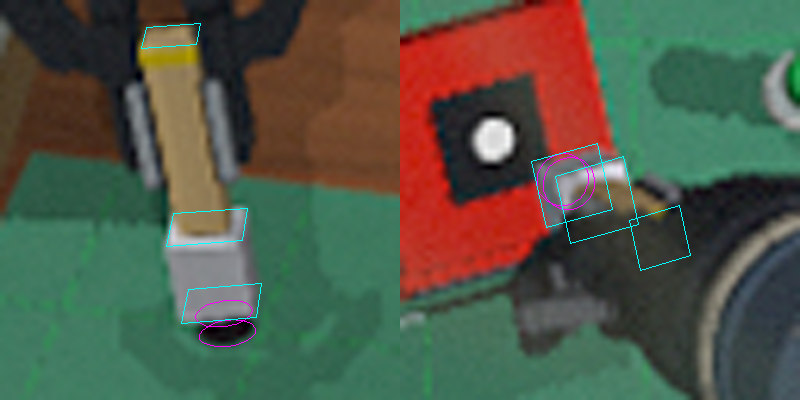

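The stick sits square in the grip. The overlay matches to within about 1 px, and the barrel depth points are centred to within 1 mm. Next I'll approach closer, check against the hatch, and sample the force noise.

```bash
python3 - <<'E'
from station import arm
from h import *
tool=R(cy,-N)
arm.move_l(DOT+N*(.061+.018),.08,rotation=tool); arm.dwell(.4)
F=[]
for _ in range(6): F.append(arm.current_wrist_force()); arm.dwell(.05)
F=np.array(F);print(F.mean(0),F.std(0),"axial",(F@N).round(2))
r=arm.current_tool_rot(); tip=arm.current_eef_pos()+r[:,2]*.061
print((tip-DOT-.018*N).round(4),arm.current_clock())
pics={};M={}
for n in("scene","top"):
    p,d=arm.capture(n);pics[n]=p;m=arm.camera_model(n);C=cloud(m,d);L=(C-tip)@np.c_[r[:,0],r[:,1],-r[:,2]]
    for lo,hi in((.014,.024),(.03,.04)):
        k=(abs(L[...,0])<.022)&(abs(L[...,1])<.022)&(L[...,2]>lo)&(L[...,2]<hi);Q=L[k];print(n,lo,k.sum(),(np.percentile(Q,[2,50,98],axis=0)*1e3).round(1).tolist() if len(Q) else "")
    k=(abs(L[...,0])<.02)&(abs(L[...,1])<.02)&(L[...,2]>-.028)&(L[...,2]<-.008)&(p.max(2)<70);print(" hatch face z vs tip",np.median(L[k][:,2]),k.sum())
    # hatch outline + dot predicted
    hc=np.array([DOT+cy*i*.022+np.cross(cy,N)*j*.023 for i,j in((1,1),(1,-1),(-1,-1),(-1,1))])
    cv2.polylines(pics[n],[proj(m,hc).round().astype(np.int32)],True,(0,255,0))
cv2.imwrite("pics/c6.png",overlay(arm,tip,r,pics,DOT+.03*N,32))
E
```

```text
[ 0.31886121  0.2855011  -0.77090271] [0.28518121 0.29124114 0.32279483] axial [-0.88 -0.58 -0.45 -1.29 -0.93 -1.  ]
[-0.  0. -0.] 14.3167
scene 0.014 48 [[-12.8, -1.4, 14.3], [1.2, 11.3, 19.2], [12.1, 13.4, 23.5]]
scene 0.03 44 [[-13.2, -3.9, 30.4], [0.8, 11.2, 35.8], [12.0, 13.7, 39.6]]
 hatch face z vs tip -0.01812113816221341 116
top 0.014 13 [[-11.0, -3.4, 14.4], [8.0, 11.9, 19.2], [13.3, 12.6, 23.0]]
top 0.03 18 [[-11.1, 2.0, 31.0], [7.2, 11.4, 35.4], [12.5, 13.1, 39.5]]
 hatch face z vs tip -0.018426169296176836 127
```

View pics/c6.png

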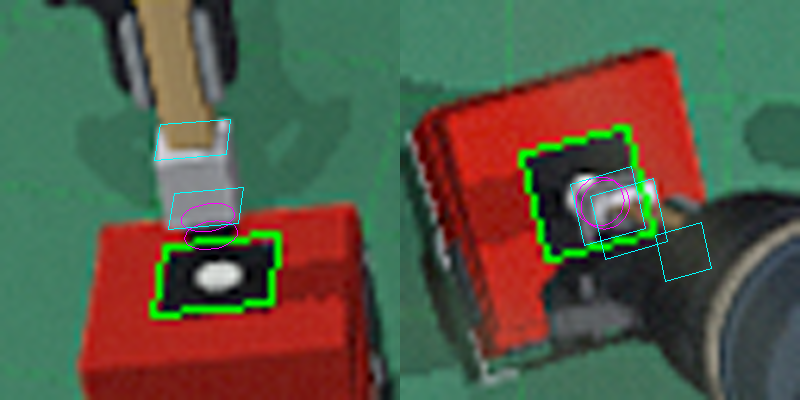

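The overlay agrees: foot over the dot, gap about 18 mm. Now a slow guarded descent to contact.

```bash
python3 - <<'E'
from station import arm
from h import *
def meas():
    arm.dwell(.3);F=[]
    for _ in range(8): F.append(arm.current_wrist_force()@N); arm.dwell(.03)
    p=arm.current_eef_pos(); return np.mean(F), ((p-DOT)@N-.061)*1e3, (p-DOT-N*((p-DOT)@N))*1e3
f0=meas()[0]; print("free",f0)
hit=arm.move_l(DOT+N*(.061-.006),.015,threshold=2.2); f,h,l=meas(); print(hit,f-f0,h,l.round(2),arm.current_clock())
for k in range(2):
    if not hit: break
    p=arm.current_eef_pos(); arm.move_l(DOT+N*(.061+h/1e3-.002),.02); f,h,l=meas(); print(f-f0,h,l.round(2),arm.current_clock())
open("f0","w").write(str(f0))
E
```

```text
free -0.8228033060869462
True 3.9243658375651895 -1.8501101820744408 [-0.79  0.11 -0.27] 16.7167
4.856087753482468 -3.971834843704905 [-0.38  0.08 -0.13] 17.5417
5.899087068101878 -5.948281716805857 [-0.17  0.05 -0.06] 18.3667
```

Force against travel fits the spring: 3.9, 4.9 and 5.9 N at 1.85, 3.97 and 5.95 mm. That gives contact at about h=0 and a push of about 5.8 mm now, so I'll back off 0.7 mm and check.

```bash
python3 - <<'E'
from station import arm
from h import *
f0=float(open("f0").read()); tool=R(cy,-N)
arm.move_l(DOT+N*(.061-.0052),.02,rotation=tool); arm.dwell(.4)
F=[]
for _ in range(20): F.append(arm.current_wrist_force()@N-f0); arm.dwell(.03)
p=arm.current_eef_pos(); r=arm.current_tool_rot(); print("force",np.mean(F),"h",((p-DOT)@N-.061)*1e3,"axis err",np.arccos(-r[:,2]@N),arm.current_clock(),arm.current_gripper_width())
tip=p+r[:,2]*(.061-.0052)
pics={}
for n in("scene","top"):
    pc,d=arm.capture(n);pics[n]=pc;m=arm.camera_model(n);C=cloud(m,d);L=(C-tip)@np.c_[r[:,0],r[:,1],-r[:,2]]
    for lo,hi in((.009,.019),(.025,.035)):
        k=(abs(L[...,0])<.022)&(abs(L[...,1])<.022)&(L[...,2]>lo)&(L[...,2]<hi);Q=L[k];print(n,lo,k.sum(),(np.percentile(Q,[2,50,98],axis=0)*1e3).round(1).tolist() if len(Q) else "")
    X,Y,Z=np.moveaxis(C,2,0);h,s,v=cv2.split(cv2.cvtColor(pc,cv2.COLOR_BGR2HSV))
    o=(d>0)&(np.hypot(X-.46,Y-.143)<.05)&(h>5)&(h<18)&(s>200)&(Z>.066);print(" post",C[o].mean(0).round(4))
cv2.imwrite("pics/c7.png",overlay(arm,tip,r,pics,DOT+.03*N,32,push=5.2))
E
```

```text
force 5.565835834550906 h -5.2251007053374865 axis err 0.0004035269222219774 19.6833 0.017525598614277972
scene 0.009 45 [[-12.3, -9.3, 9.5], [1.1, 11.2, 13.7], [12.5, 13.9, 18.6]]
scene 0.025 43 [[-12.8, -10.8, 25.3], [1.7, 10.6, 29.4], [12.2, 13.5, 34.3]]
 post [0.4638 0.1429 0.0712]
top 0.009 14 [[-11.7, -7.3, 9.4], [9.7, 11.8, 14.6], [13.2, 12.5, 18.6]]
top 0.025 22 [[-12.8, -2.2, 25.7], [7.7, 9.6, 32.4], [13.3, 12.9, 34.7]]
 post [0.4594 0.144  0.0715]
```

View pics/c7.png

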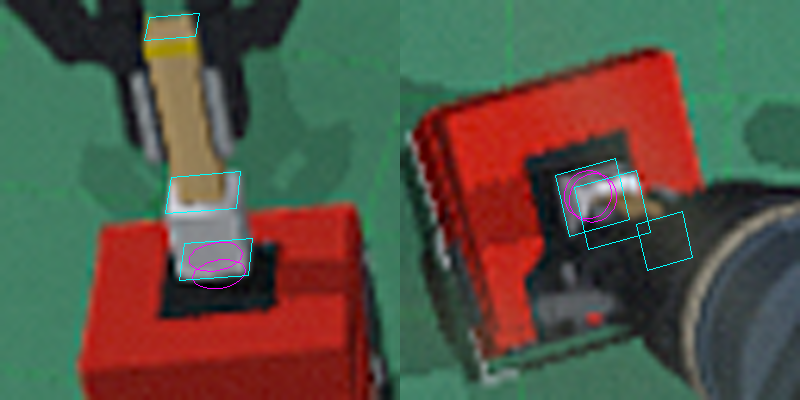

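The foot covers the dot, with no white showing. The push reads 5.57 N, about 5.1 mm, and the axis is square. Signing off.

```bash
python3 -c "
from station import arm
print(arm.current_clock(),arm.sign_off())"
```

```text
the job is handed in; nothing more can be done
19.7833 None
```

The job is done and handed in at 19.8 s: the stick is held on the white dot with the sprung foot pushed in about halfway. I slid the large blue vise's jaw open by its orange handle, lifted the stick out with the jaw left open, and set it down square to the roof.

Last checks:
- **Foot push:** the force along the slope's normal is 5.57 N, which means about 5.1 mm of push. The arm's travel gives 5.2 mm.
- **Squareness:** the tool axis is within 0.001 rad of the slope normal I used (the given 0.35 rad tilt, with the direction measured). My two plane fits of the roof gave tilts of 0.346 and 0.361 rad, so the real error could be up to about 0.01 rad. The stick showed no tilt in the grip.
- **Placement:** the foot covers the dot, with no white visible in either view.
- **Jaw:** it is still about 22 mm open in the last pictures.
- **Jars and tape:** the planned path stayed clear of them, but I did not re-measure them at the end.

The two cameras disagreed by 2–4 mm on a few points, such as the handle post. That is roughly their stated calibration, and I averaged the two where it mattered. No check failed.

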